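# Balance a lamp housing on the two-pan scale

### The job

Weigh the grey lamp housing that sits on one pan of the bench balance: thread as many of the steel ring weights from the wooden board over the spindle of the other pan as it takes, seated down, and nudge the brass rider along its bar until the balance rests level, its needle in the green band. The balance is delicate: its weight pan is hardly ever on its mark, so feel for the spindle, and keep below about 12 N on the pans and 8 N on the rider, so push the rider slowly instead of pinching it. Do not touch the housing, leave unused weights standing on their board, do not disturb the beaker, bottle and jar, and finish clear of everything.

Things in the scene. Friction and masses are not known exactly. Their poses are not given: they have to be found in the camera images.
- balance: White and blue two-pan bench balance, fixed, base 220 x 260 x 22 mm. Origin at the centre of its underside, z up. Housing's pan 120 mm along its +y, weight pan 120 mm along its -y, rider bar 95 mm along its -x, needle and white scale with green band 70 mm along its +x (top 208 mm high). Beam axis along its x, 75 mm up; level pan tops 85 mm up.
- beam (a joint): Tilt of the beam, rad: 0 level, positive when the weight pan is down, stops at -0.045 (housing pan fully down) and +0.045. Between the stops it is springy: about 0.001 rad for each gram of imbalance at the pans, settling in about 1 s. It reads true only when nothing but the loads touches the beam.
- needle_tip (a point): Tip of the red needle on the beam, 120 mm above the beam axis; it swings with the beam, and is wholly inside the 5.4 mm wide green band when the beam is level within 0.01 rad.
- part_pan_top (a point): Centre of the top face of the housing's pan. Both pans: steel, diameter 110 mm, 6 mm thick. The weight pan also has an upright spindle at its centre: diameter 12 mm, rising 48 mm above the pan top, its last 4 mm tapering to 9 mm; weights thread over it and stack up from the pan top.
- housing: Grey lamp housing of unknown mass (about 160 to 270 g) standing on its pan: flange diameter 72 mm, 8 mm thick, hub diameter 42 mm, 36 mm high overall. Origin at the centre of its underside. Not to be touched.
- rider (a joint): Position of the brass rider on its bar, m: 0 at the inner end (10 mm from the beam axis), growing toward the housing's side (the balance's +y), 0.12 at the outer stop. 10 mm outward acts like 16 g more on the housing's pan: roughly -0.017 rad of beam tilt between the stops. It slides stiffly: about 3 N to start it, 0.4 N more per 10 mm/s, and stays where it is left.
- rider_mid (a point): On the rider's centre line, 35 mm above its underside, 15 mm below its top: a good height to push at. The rider is an upright brass block 30 mm (balance's x) x 16 mm (along the bar, balance's y) x 50 mm high, open on both sides along the bar for pushing; the bar lies in its lowest 10 mm, 30 mm clear of the pans. Pushing also tips the beam while contact lasts.
- board: Light wooden board for the weights, 230 x 60 x 16 mm, fixed; origin at the centre of its underside, long side along its x. Three ring weights stand on it about 75 mm apart.
- weight0_mid (a point): Centre of a steel ring weight of 150 g: outside diameter 34 mm, bore 16 mm, 26 mm high, standing with its bore upright. This point is half-way up, on its axis.
- weight1_mid (a point): Centre of the second ring weight, the same size and mass.
- weight2_mid (a point): Centre of the third ring weight, the same size and mass.
- beaker: Clear plastic beaker, diameter 66 mm, 75 mm high, on the bench; leave alone. Origin at the centre of its underside.
- reagent: Amber reagent bottle, diameter 60 mm, 130 mm high, on the bench; leave alone. Origin at the centre of its underside.
- jar: White jar with a blue cap, diameter 56 mm, 70 mm high, on the bench; leave alone. Origin at the centre of its underside.
- pan_mark (a point): Mark on the beam at the height of the weight pan's top face, where the pan's centre nominally lies. The real pan and its spindle sit on a cross slide (4 N friction), up to 12 mm off this mark to either side along the balance's x: not measured, feel for it. Along the balance's y it is exact. The spindle leans with the beam (positive tilt: its top leans to the balance's -y).
Mind the look-alikes: they are no part of the job. What is meant by the board is not red or turquoise, and is the larger of those in its own colour.

How it is judged:
By the outcome, as a careful person would: the job done as asked, in the order asked, and still so for the second after the job is handed in, with the robot touching nothing.
It also fails if it takes over 72 s, if anything falls off the work surface, if the arm or the gripper's body presses on something with over 40 N, if the wrist force passes 120 N, or if a joint passes its speed limit or range.

### The arm

A 6-joint arm with a two-finger parallel gripper is mounted at the origin on the work surface. World frame = base frame: x ahead of the robot, y to its left, z up, the work surface at z = 0. Lengths are in m, angles in rad, forces in N, time in s.
With the tool pointing down it reaches from about 0.375 to 0.9 m from the base axis. Payload 3.1 kg.
Tool frame: the origin (TCP) lies midway between the tips of the shut fingers; the grasp point (between the pads) lies 19 mm behind it (manip.tcp_to_grasp is the distance from the TCP to the grasp point, in m); z points along the fingers, y is the line along which they close (so a half turn about z gives the same grasp; the last joint's range is limited). The gripper opens to 85 mm and grips with 20 to 120 N. Pads are 22 mm wide; open, the fingers measure 114 mm over their backs; the gripper's body (76 mm by 85 mm) begins 54 mm behind the grasp point. The pads swing forward as they close: fully open they stand 13 mm farther back than shut.
Start: joints at [1.065, 0.527, 1.433, -0, 1.181, -0.178], TCP at [0.201, 0.592, 0.231] pointing down, gripper open.
Joint ranges: [-3.08, 3.08], [-0.75, 2.2], [0.22, 2.44], [-1.43, 4.57], [0, 2.65], [-2.85, 2.85]. Speed limits (rad/s): [2.79, 2.79, 3.14, 3.14, 3.14, 3.14].

### API

Orientations are given as a unit quaternion [x, y, z, w].
In Python, from station import manip gives the robot as it stands. The module is installed in compiled form; this text tells all that it offers.
- The arm moves only by the shell command python3 -m crank 'ROWS' [OPENING] [FORCE]. ROWS is JSON, a list of rows, each a list of 2 entries, a list of its own where there are three numbers: the shift along the tool's x, y, z in cm, then the turn about the tool's z in degrees. In form: [[[x, y, z], spin], ...]. A call has 1 to 10 rows; each row is the pose to reach, as a shift and turn from the pose commanded when the call began, along the tool's axes at that moment; what a row does not reach only later rows make up. A row lasts 1/10 s, in which the tool goes at most 50 mm and 8.59 degrees, less where a joint would pass 70% of its speed; a pose out of reach is approached as far as the arm can. A call with a gripper value outside its range is refused whole. OPENING is the finger opening in cm, from 0 to 8.54, set as the call begins (- or left out, the last holds). The fingers move at their own pace and stop on an object; FORCE is the grip in N (left out, the last holds). Time passes only in rows, so rows that repeat a pose let the fingers close. It gives the time, the measured TCP pose, the force and the opening at its end, in the units of the state.
- manip.sense(): the state, without advancing time (a new reading comes with each control period).
- manip.snapshot(name): name is "side" or "top" or "wrist"; returns the picture (384x512x3 uint8, red, green, blue); there is no depth.
- manip.camera_params(name): a dict with "fx", "fy", "cx", "cy" (pixels), "pose" (4x4, takes a point from camera to world coordinates). Camera axes: x right, y up, looking along -z (the intrinsics and any distortion apply to the point x, -y, -z); pixel columns grow to the right and rows downward; lengths in m; the calibration is good to about 2 mm. A picture is of the moment at which its call begins: read the wrist's pose just before it. camera_params takes no time and is no camera call; for the wrist camera it gives the pose at the moment of the call.
- manip.sign_off(): hands the job in, once; it reports no verdict.
The state is a dict: "t": time; "q": joint angles; "qd": joint speeds; "tau": joint torques, N m; "tcp_pos": TCP position; "tool_rot": TCP orientation; "force": force on the tool from outside, world axes, zero at the start; "ft_torque": the same for the moment, N m; "finger_gap": opening from 0.0 (shut) to 1.0 (fully open).
Only numpy, scipy, OpenCV 4.12 (cv2) and the standard library are available. Lean on these libraries where they do the work, as an engineer would, in place of code of your own. Each camera call takes 0.05 s, during which the arm holds its last target. There are 200 camera calls.

## Working session

There is one attempt and no reset: what is moved stays moved. The work goes in short steps, Python scripts to look and compute and a shell command to move; the robot and the scene stay as the last step left them, time stands still between calls to the robot, and variables do not carry over. Pictures are saved under pics/ and viewed, on a budget of 10 in all, crops included, one or two more only if the job needs it, and the job is handed in when it is done.

```bash
mkdir -p pics; cat > h.py <<'E'
from station import manip
import numpy as np, cv2
def save(cam,name,crop=None,scale=1):
    im=manip.snapshot(cam)
    cv2.imwrite(f'pics/raw_{name}.png',im[:,:,::-1])
    if crop: im=im[crop[1]:crop[3],crop[0]:crop[2]]
    im=cv2.resize(im,None,fx=scale,fy=scale,interpolation=cv2.INTER_CUBIC)
    cv2.imwrite(f'pics/{name}.png',im[:,:,::-1]); return im
def ray(cam,u,v,P=None):
    P=P or manip.camera_params(cam); T=np.array(P['pose'])
    d=T[:3,:3]@np.array([(u-P['cx'])/P['fx'],-(v-P['cy'])/P['fy'],-1]); return T[:3,3],d
def onz(cam,u,v,z,P=None):
    o,d=ray(cam,u,v,P); return o+d*(z-o[2])/d[2]
def proj(cam,p,P=None):
    P=P or manip.camera_params(cam); T=np.array(P['pose']); c=T[:3,:3].T@(np.array(p)-T[:3,3])
    return np.array([P['cx']+P['fx']*c[0]/-c[2],P['cy']+P['fy']*c[1]/c[2]])
E
python3 - <<'E'
from h import *
a=cv2.cvtColor(manip.snapshot('top'),4);b=cv2.cvtColor(manip.snapshot('side'),4)
cv2.imwrite('pics/raw_top0.png',a);cv2.imwrite('pics/raw_side0.png',b)
a=cv2.resize(a,(800,600));b=cv2.resize(b,(800,600))
cv2.imwrite('pics/top0.png',a);cv2.imwrite('pics/side0.png',b)
for c in('top','side','wrist'):print(c,{k:np.round(v,3).tolist() for k,v in manip.camera_params(c).items()})
print(manip.sense(),manip.tcp_to_grasp)
E
```

```text
top {'fx': 459.919, 'fy': 459.919, 'cx': 252.792, 'cy': 183.785, 'pose': [[0.016, 0.983, -0.183, 0.231], [-1.0, 0.016, 0.002, -0.02], [0.005, 0.183, 0.983, 1.53], [0.0, 0.0, 0.0, 1.0]]}
side {'fx': 433.881, 'fy': 433.881, 'cx': 253.86, 'cy': 191.197, 'pose': [[0.911, 0.323, -0.255, 0.171], [-0.412, 0.714, -0.567, -0.735], [-0.001, 0.621, 0.784, 1.105], [0.0, 0.0, 0.0, 1.0]]}
wrist {'fx': 311.898, 'fy': 311.898, 'cx': 252.367, 'cy': 193.755, 'pose': [[0.321, -0.909, -0.265, 0.133], [0.947, 0.308, 0.091, 0.615], [-0.001, -0.28, 0.96, 0.373], [0.0, 0.0, 0.0, 1.0]]}
{'t': 0.1, 'q': array([ 1.06546440e+00,  5.28361103e-01,  1.43378470e+00,  3.77183783e-05,
        1.18142630e+00, -1.78506455e-01]), 'qd': array([ 0.00061814, -0.0018242 , -0.0030479 ,  0.00196824,  0.00011517,
        0.00109767]), 'tau': array([-4.52935401e-04, -4.43308067e+01, -1.78586054e+01, -3.14621038e-04,
        3.85208215e-03,  6.51111890e-06]), 'tcp_pos': array([0.20029326, 0.59134677, 0.23043557]), 'tool_rot': array([ 1.62693417e-01,  9.86676174e-01, -9.26582782e-04, -3.48280731e-04]), 'force': array([ 0.41080253,  0.00477098, -0.49351691]), 'ft_torque': array([-0.01741156,  0.03163356, -0.05979046]), 'finger_gap': 1.0026895730673377} 0.0187
```

View pics/top0.png

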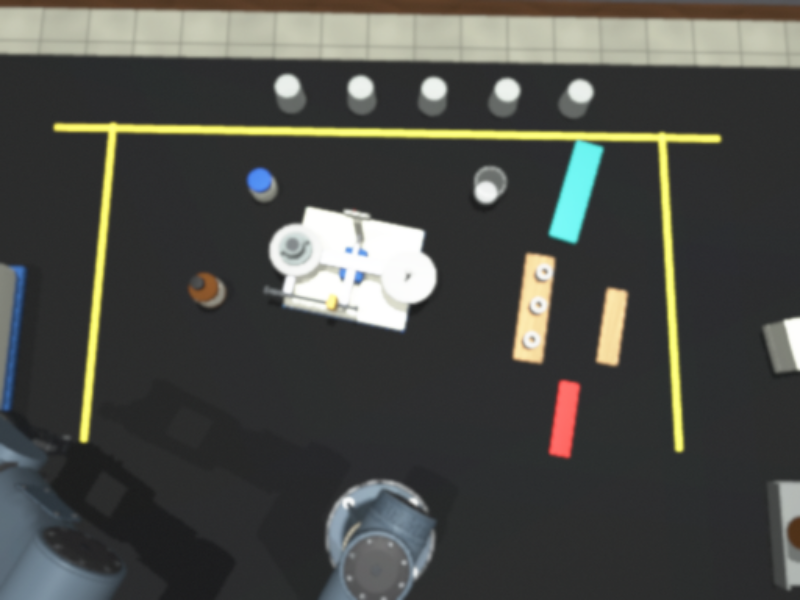

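View pics/side0.png

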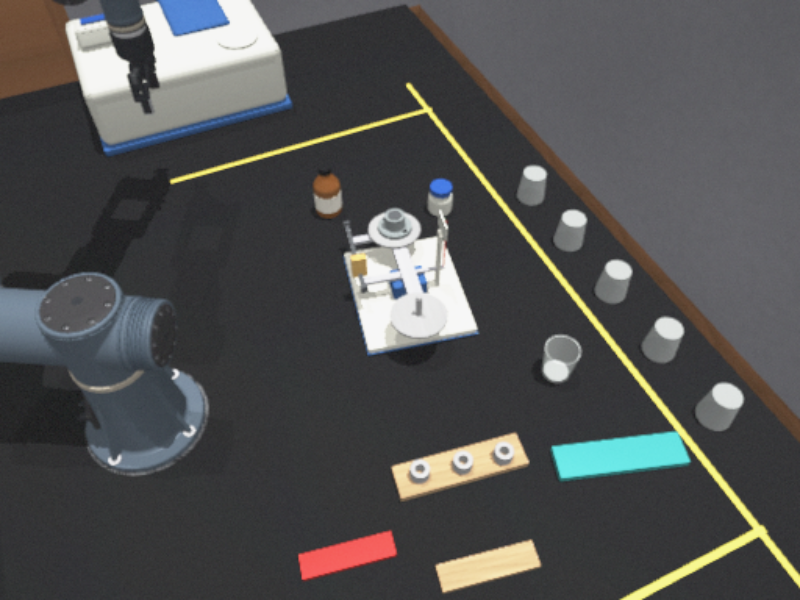

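The top view shows four candidate boards in 800x600 pixels. Wood at (533,308) carries the three rings. Smaller bare wood is at (612,327), red at (564,418) and turquoise at (576,190). The wooden one at (533,308) fits: it isn't red or turquoise, it's the larger of the two wooden ones, and it holds the rings. The balance is at (355,268), with the housing pan at (297,248), the weight pan at (408,277) and the rider at (333,302).

```bash
python3 - <<'E'
from h import *
a=cv2.imread('pics/raw_top0.png');b=cv2.imread('pics/raw_side0.png')
h=cv2.cvtColor(a,40)
# wood boards
m=cv2.inRange(h,(8,50,120),(25,200,255)); 
for c in cv2.findContours(m,0,2)[0]:
    if cv2.contourArea(c)>300:
        r=cv2.minAreaRect(c); bx=cv2.boxPoints(r); w=np.array([onz('top',*p,.016) for p in bx]); 
        print('wood',np.round(r[0],1),np.round(w.mean(0),4),[round(np.linalg.norm(w[i]-w[i-1]),3) for i in range(4)],'ang',[round(np.degrees(np.arctan2(*(w[i]-w[i-1])[1::-1])),1) for i in range(4)])
# white balance base
m=cv2.inRange(h,(0,0,130),(180,70,255)); m[:, :150]=0;m[:,300:]=0;m[:125]=0;m[230:]=0
cs=cv2.findContours(m,0,2)[0]; 
for c in cs:
  if cv2.contourArea(c)>500:
    r=cv2.minAreaRect(c);print(r); 
# brass
m=cv2.inRange(h,(18,110,80),(35,255,255)); m[:,:160]=0;m[:,300:]=0;m[:130]=0;m[230:]=0
for c in cv2.findContours(m,0,2)[0]:
  if cv2.contourArea(c)>8:
    M=cv2.moments(c);p=(M['m10']/M['m00'],M['m01']/M['m00']);print('brass',p,cv2.boundingRect(c),onz('top',*p,.13))
for p in [(544,272),(538,306),(531,340)]: print('ring',onz('top',p[0]*.64,p[1]*.64,.042))
for n,p,z in [('TLcorner',(307,208),.022),('TR',(425,230),.022),('BR',(404,330),.022),('BL',(285,306),.022),('wpan',(408,277),.09),('hpan',(296,250),.08)]: print(n,onz('top',p[0]*.64,p[1]*.64,z))
A=cv2.resize(a[115:225,160:370],None,fx=3.8,fy=3.8,interpolation=2)
B=cv2.resize(b[110:330,210:355],None,fx=3.2,fy=3.2,interpolation=2)[:600]
cv2.imwrite('pics/c1.png',A)
print(A.shape)
E
```

```text
wood [391.4 208.6] [ 0.4372 -0.4843  0.016 ] [np.float64(0.049), np.float64(0.166), np.float64(0.049), np.float64(0.166)] ang [np.float64(82.8), np.float64(-10.1), np.float64(-97.4), np.float64(169.6)]
wood [341.3 196.8] [ 0.4751 -0.3187  0.016 ] [np.float64(0.065), np.float64(0.236), np.float64(0.067), np.float64(0.236)] ang [np.float64(83.8), np.float64(-7.9), np.float64(-96.4), np.float64(171.6)]
((224.9293670654297, 169.317626953125), (109.11600494384766, 69.41773223876953), 12.52880859375)
ring [ 0.54572239 -0.3374731   0.042     ]
ring [ 0.47262778 -0.32323896  0.042     ]
ring [ 0.4007769  -0.30717206  0.042     ]
TLcorner [0.68382208 0.1717173  0.022     ]
TR [ 0.6386803  -0.08570117  0.022     ]
BR [ 0.41993966 -0.0430832   0.022     ]
BL [0.46710632 0.21018548 0.022     ]
wpan [ 0.52051643 -0.04876174  0.09      ]
hpan [0.57572357 0.18369129 0.08      ]
(418, 798, 3)
```

View pics/c1.png

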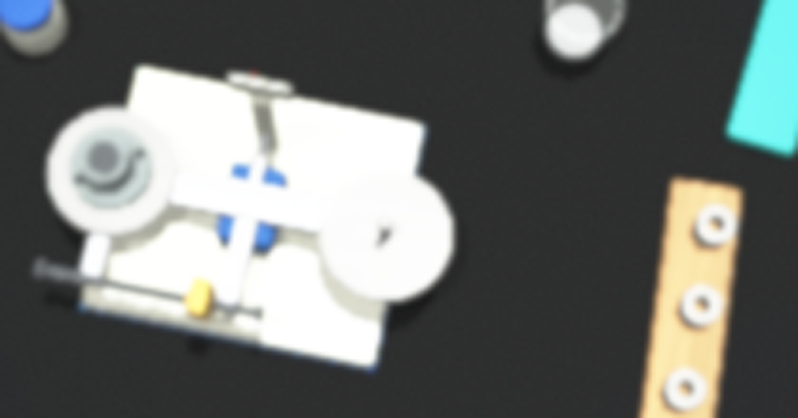

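The enlarged crop confirms it. The wooden board at right (crop ~(690,300)) carries the three rings at crop (715,225), (700,305) and (684,388). The weight pan is at (387,237) with its spindle, and the brass rider at (199,298) on its bar. Balance yaw ≈ -10° and the board is about parallel to it, so one tool heading serves everything.

```bash
cat >> h.py <<'E'
def tool():
    s=manip.sense(); x,y,z,w=s['tool_rot']
    from scipy.spatial.transform import Rotation as R
    return s,R.from_quat(s['tool_rot']).as_matrix()
def to(p,yaw=None):
    s,R=tool(); d=R.T@(np.array(p)-s['tcp_pos'])*100
    y=np.degrees(np.arctan2(R[1,1],R[0,1]))
    print('shift cm',np.round(d,2),'spin',None if yaw is None else round(y-yaw,2),'yaw_y',round(y,2))
E
python3 -c "
from h import *
to((.42,.12,.30),79.8)
to((.47,-.32,.17),79.8)
print(proj('side',(.5,.4,0)))
print(onz('top',131,188,.06),onz('top',167,116,.07),onz('top',312,118,.07))"
```

```text
shift cm [-35.94 -37.6   -6.9 ] spin -8.53 yaw_y 71.27
shift cm [-54.8  -77.64   6.17] spin -8.53 yaw_y 71.27
[208.71989675 128.59839159]
[0.4841458  0.37198844 0.06      ] [0.72668765 0.26558078 0.07      ] [ 0.72802003 -0.21561024  0.07      ]
```

```bash
P='[-36,-37.5,-7]'; python3 -m crank '[[[-12,-12,-7],-4],[[-36,-37.5,-7],-8.5],[[-36,-37.5,-7],-8.5],[[-36,-37.5,-7],-8.5],[[-36,-37.5,-7],-8.5],[[-36,-37.5,-7],-8.5],[[-36,-37.5,-7],-8.5],[[-36,-37.5,-7],-8.5],[[-36,-37.5,-7],-8.5],[[-36,-37.5,-7],-8.5]]' 6.5 30; python3 -c "
from h import *
to((.47,-.32,.17),79.8)"
```

```text
t: 1.1
tcp_pos: [0.4103, 0.143, 0.2986]
tool_rot: [0.089, 0.996, 0.0, -0.0]
force: [1.8, 0.6, -0.0]
finger_gap: 0.76
shift cm [-14.1  -44.51  12.85] spin -0.02 yaw_y 79.78
```

```bash
python3 -m crank '[[[-2,-5,0],0],[[-12.7,-42.4,13],0],[[-12.7,-42.4,13],0],[[-12.7,-42.4,13],0],[[-12.7,-42.4,13],0],[[-12.7,-42.4,13],0],[[-12.7,-42.4,13],0],[[-12.7,-42.4,13],0],[[-12.7,-42.4,13],0],[[-12.7,-42.4,13],0]]'; python3 -m crank '[[[0,0,0],0],[[0,0,0],0],[[0,0,0],0]]'; python3 - <<'E'
from h import *
im=save('wrist','w1',scale=1.5); P=manip.camera_params('wrist'); print(manip.sense()['tcp_pos'])
g=cv2.cvtColor(cv2.imread('pics/raw_w1.png'),6)
for p in [(.5457,-.3375,.042),(.4726,-.3232,.042),(.4008,-.3072,.042),(.4726,-.3232,.016)]: print(proj('wrist',p,P)*1.5)
print({k:np.round(v,4).tolist() for k,v in P.items()})
E
```

```text
t: 2.1
tcp_pos: [0.4599, -0.2998, 0.1667]
tool_rot: [0.091, 0.996, -0.001, 0.0]
force: [0.1, -0.0, -0.1]
finger_gap: 0.761
t: 2.4
tcp_pos: [0.4596, -0.2928, 0.1689]
tool_rot: [0.088, 0.996, 0.0, -0.0]
force: [0.2, 0.5, -0.1]
finger_gap: 0.76
[ 0.45975261 -0.29288586  0.16909075]
[333.00027391 415.80750597]
[331.72922664 307.08230187]
[333.69082355 182.84350935]
[335.46581869 294.68471271]
{'fx': 311.8976, 'fy': 311.8976, 'cx': 252.3671, 'cy': 193.7553, 'pose': [[0.1753, -0.9449, -0.2765, 0.3898], [0.9845, 0.1686, 0.048, -0.28], [0.0013, -0.2807, 0.9598, 0.3114], [0.0, 0.0, 0.0, 1.0]]}
```

View pics/w1.png

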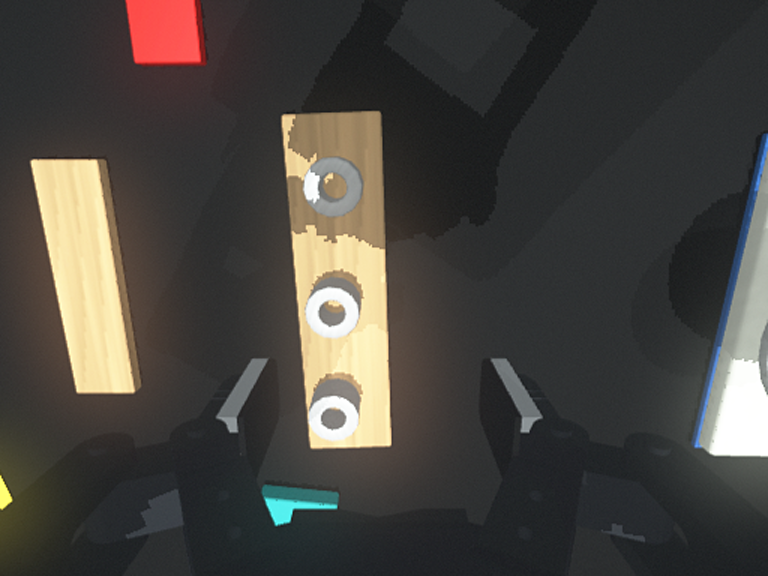

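The wrist view shows the right board with ring tops at (334,417), (333,312) and (333,186). These fall within a few pixels of the predictions from the top view. I refine them and go for the far ring first.

```bash
python3 - <<'E'
from h import *
g=cv2.cvtColor(cv2.imread('pics/raw_w1.png'),6)
for p in [(334,417),(333,312),(333,186)]:
    q=onz('wrist',p[0]/1.5,p[1]/1.5,.042); print(q); to((q[0],q[1],.08))
E
```

```text
[ 0.54667457 -0.33703669  0.042     ]
shift cm [-9.33 -2.82  8.91] spin None yaw_y 79.89
[ 0.47581854 -0.32307827  0.042     ]
shift cm [-2.11 -2.69  8.91] spin None yaw_y 79.89
[ 0.40243137 -0.30793287  0.042     ]
shift cm [ 5.38 -2.49  8.91] spin None yaw_y 79.89
```

```bash
python3 -m crank '[[[-5,-1.5,2],0],[[-9.3,-2.8,5],0],[[-9.3,-2.8,9],0],[[-9.3,-2.8,11.5],0],[[-9.3,-2.8,13],0],[[-9.3,-2.8,14.2],0],[[-9.3,-2.8,14.2],0],[[-9.3,-2.8,14.2],0]]'; python3 -m crank '[[[0,0,0],0],[[0,0,0],0],[[0,0,0],0],[[0,0,0],0],[[0,0,0],0],[[0,0,0],0]]' 2.8 30
```

```text
t: 3.25
tcp_pos: [0.5469, -0.3392, 0.0277]
tool_rot: [0.089, 0.996, -0.001, 0.001]
force: [0.3, -0.8, 0.2]
finger_gap: 0.76
t: 3.85
tcp_pos: [0.547, -0.3395, 0.0282]
tool_rot: [0.089, 0.996, -0.001, 0.001]
force: [-1.2, 1.4, 6.1]
finger_gap: 0.387
```

```bash
python3 -m crank '[[[0,0,-3],0],[[0,0,-7],0],[[0,4,-10],0],[[0,8,-13],0],[[0,12,-16],0],[[0,16,-19],0],[[0,20,-21],0],[[0,23,-21],0],[[0,24.3,-21],0],[[0,24.3,-21],0]]'; python3 -m crank '[[[0,0,0],0],[[0,0,0],0],[[0,0,0],0],[[0,0,0],0]]'; python3 - <<'E'
from h import *
print(manip.sense()['tcp_pos'],manip.sense()['force'],manip.sense()['finger_gap'])
P=manip.camera_params('wrist');save('wrist','w2',scale=1.5); np.save('P2.npy',P,allow_pickle=True)
for p in [(.5205,-.0488,.0904),(.5205,-.0488,.138),(.531,-.055,.0904)]: print(proj('wrist',p,P)*1.5)
E
```

```text
t: 4.85
tcp_pos: [0.589, -0.0982, 0.2362]
tool_rot: [0.088, 0.996, 0.0, -0.001]
force: [0.1, -1.0, -1.3]
finger_gap: 0.388
t: 5.25
tcp_pos: [0.5893, -0.101, 0.2361]
tool_rot: [0.09, 0.996, -0.0, -0.0]
force: [0.5, -0.5, -1.7]
finger_gap: 0.394
[ 0.58931882 -0.10096313  0.23613282] [ 0.48706466 -0.51686912 -1.67261864] 0.3941227656945835
[443.72738763 143.5442747 ]
[456.80614539 141.45019429]
[435.87434312 163.71855257]
```

View pics/w2.png

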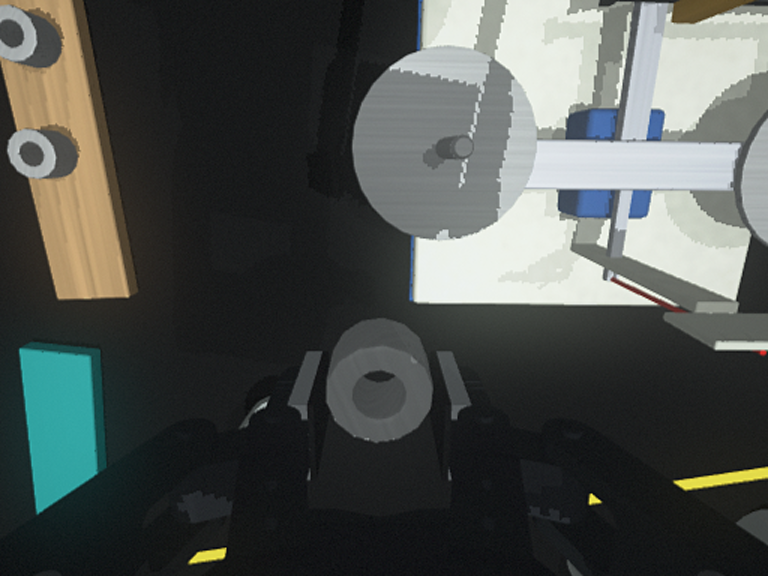

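The wrist view shows the ring held upright with its top face at (380,393). The weight pan's disc is centred at about (445,143) and the spindle top at about (461,147). The needle is leaning, so the housing pan is down.

```bash
python3 - <<'E'
from h import *
P=np.load('P2.npy',allow_pickle=True).item()
im=cv2.imread('pics/raw_w2.png'); g=cv2.cvtColor(im,6)
s,R=tool()
ax=np.array([.984,-.177,0]);ay=np.array([.177,.984,0]);C=np.array([.552,.063,0])
for n,p,z in [('pan',(445,143),.0904),('spin_top',(461,147),.1384),('ringtop',(380,393),None)]:
    if z is None:
        for z in (.236+.005,.236+.012): 
            q=onz('wrist',p[0]/1.5,p[1]/1.5,z,P);print(n,z,q,'rel tool',R.T@(q-s['tcp_pos'])*100)
        continue
    q=onz('wrist',p[0]/1.5,p[1]/1.5,z,P); print(n,q,'bal',(q-C)@ax,(q-C)@ay)
print(g[84:112:1,286:320:2])
# hough circles held ring
c=cv2.HoughCircles(cv2.resize(g,None,fx=3,fy=3)[:400,750:1050],cv2.HOUGH_GRADIENT,1,40,param1=60,param2=12,minRadius=14,maxRadius=28)
print(c if c is None else (c[0][:3]+[750,0,0])/2)
E
```

```text
pan [ 0.52033156 -0.04802175  0.0904    ] bal -0.011510899315615261 -0.11485071768590771
spin_top [ 0.52344071 -0.04718519  0.1384    ] bal -0.008599560795288298 -0.11347721891994325
ringtop 0.241 [ 0.59329614 -0.1006054   0.241     ] rel tool [-0.38554738  0.08537882 -0.48051162]
ringtop 0.248 [ 0.58953316 -0.09995148  0.248     ] rel tool [-0.00329907  0.08237429 -1.18033559]
[[128 128 129 128 128 129 127 127 127 128 128 128 129 128 208 118 126]
 [124 123 124 124 125 124 124 125 123 125 124 126 125 124 202 180 124]
 [127 126 126 127 126 127 127 127 126 124 125 126 124 123 204 195 126]
 [126 126 127 125 126 128 126 128 126 129 129 127 126 123 155 199 126]
 [127 127 126 126 127 127 127 126 127 128 127 127 125 193 181 146 127]
 [126 127 127 128 127 128 128 128 129 129 130 115 128 160 200 125 127]
 [125 127 125 125 127 126 127 127 112 103 104  99 104 132 199 126 127]
 [123 124 125 124 125 108 101  94  88  92  90 102  99 106 199 124 125]
 [125 126 126 126 108  85  85  82  87  95 111 122 120 110 167 124 125]
 [126 128 127 109  87  82  81  82  92  95 125 128 126 123 112 126 126]
 [128 129
[... 612 characters left out ...]
 128 104 123 125]
 [100 101 100  77  79  79  79  80 104  87 123 131 129  98 125 127 127]
 [100 101 102  90  78  79  78  80  96  86  93 104  95 103 129 129 130]
 [100 100  99  98  91  81  75  75  80  92  83  86 116 121 126 125 126]
 [100  98 101  99 100  99 118 118 117 110 121 117 198 123 128 128 127]
 [101 101 100 102 100 123 127 127 128 125 128 123 214 124 127 129 128]
 [ 98 100  98  97  97 126 124 125 125 126 124 192 147 122 124 126 127]
 [ 99 101  99 101 119 126 124 124 124 125 123 208 180 123 125 124 126]
 [ 99 100 100 122 124 124 125 124 126 124 123 206 197 123 125 125 124]
 [119  98  98 126 126 124 124 124 123 123 121 154 197 122 124 125 125]]
[[463.25       146.75         9.14999962]]
```

```bash
python3 -m crank '[[[3,2,0],0],[[6,4,0],0],[[7.3,4.2,2],0],[[7.3,4.2,5],0],[[7.3,4.2,7],0],[[7.3,4.2,7.6],0],[[7.3,4.2,7.6],0],[[7.3,4.2,7.6],0],[[7.3,4.2,7.6],0]]'; python3 -c "
from h import *
P=manip.camera_params('wrist');print(manip.sense()['tcp_pos'])
save('wrist','w3',(130,60,430,340),2.6); to((.5236-.001*.984*-1,-.0459,.15))
print((proj('wrist',(.5236,-.0459,.138),P)-[130,60])*2.6)"
```

```text
t: 6.2
tcp_pos: [0.5262, -0.0459, 0.1616]
tool_rot: [0.089, 0.996, -0.0, 0.001]
force: [0.6, -0.4, -2.1]
finger_gap: 0.387
[ 0.52615789 -0.04592471  0.16161238]
shift cm [ 0.14 -0.03  1.16] spin None yaw_y 79.77
[313.34586666 435.49915364]
```

View pics/w3.png

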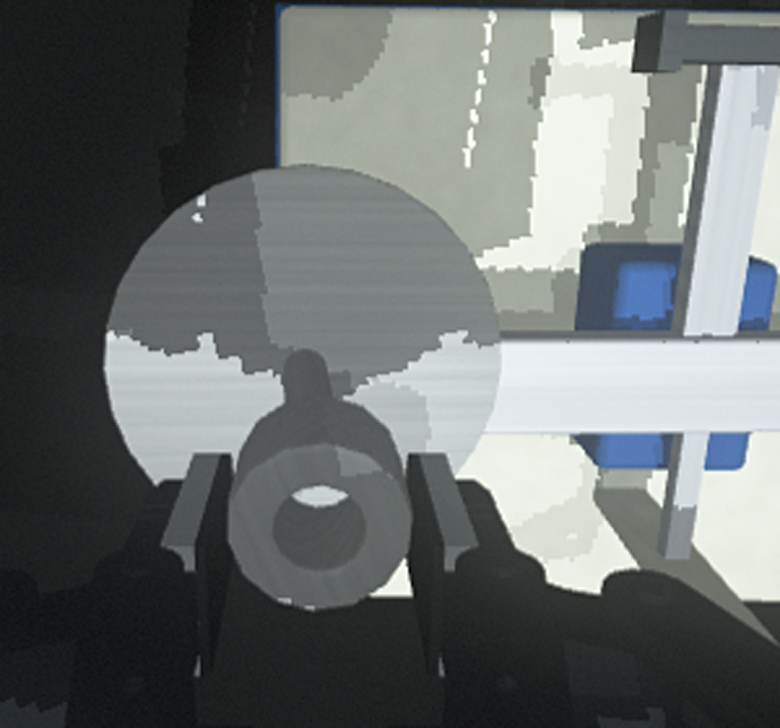

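The ring sits just above the spindle. The ring's top face is at (320,525), and the spindle axis runs from its base at about (303,365) toward (314,435). Checking the offset numerically.

```bash
python3 - <<'E'
from h import *
s,R=tool();f=lambda u,v:(u/2.6+130,v/2.6+60)
z=s['tcp_pos'][2]+.0138
q=onz('wrist',*f(320,525),z); print(q,R.T@(q-s['tcp_pos'])*100)
d=R.T@(np.array([.5236,-.0459,0])-[*q[:2],0])*100; print('shift to spindle',d)
b=onz('wrist',*f(303,372),.0904); print('base',b,'lean top-base tool',R.T@(np.array([.5236,-.0459,0])-[*b[:2],0])*100)
for dz in(.1384,.1494):print((proj('wrist',(.5236,-.0459,dz))-[130,60])*2.6,(proj('wrist',(*q[:2],dz))-[130,60])*2.6)
E
```

```text
[ 0.52509024 -0.04473419  0.17537372] [ 0.10758993  0.09309904 -1.38029557]
shift to spindle [ 0.12594961 -0.14119446 -0.00026612]
base [ 0.5238015 -0.0490399  0.0904   ] lean top-base tool [ 7.55950696e-02  3.05419174e-01 -2.76643957e-04]
[313.10570954 436.88676464] [319.53133919 442.1980972 ]
[312.82006864 457.57619952] [319.65008157 463.17722438]
```

```bash
python3 -m crank '[[[0.1,-0.12,0.5],0],[[0.1,-0.12,1.0],0],[[0.1,-0.12,1.5],0],[[0.1,-0.12,1.8],0],[[0.1,-0.12,1.8],0],[[0.1,-0.12,1.8],0]]'
```

```text
t: 6.85
tcp_pos: [0.5239, -0.0465, 0.1423]
tool_rot: [0.089, 0.996, 0.0, -0.0]
force: [-0.0, 0.1, -1.2]
finger_gap: 0.388
```

No contact with the ring bottom 8 mm below the spindle tip, so it's threaded. I continue down, following the lean.

```bash
python3 -m crank '[[[0,-0.05,0.8],0],[[0,-0.1,1.6],0],[[0,-0.13,2.4],0],[[0,-0.17,3.0],0],[[0,-0.17,3.4],0],[[0,-0.17,3.4],0],[[0,-0.17,3.4],0]]'
```

```text
t: 7.55
tcp_pos: [0.5237, -0.0482, 0.1084]
tool_rot: [0.089, 0.996, 0.0, -0.0]
force: [0.3, -0.2, -0.7]
finger_gap: 0.385
```

```bash
python3 -m crank '[[[0,0,0.15],0],[[0,0,0.3],0],[[0,0,0.45],0],[[0,0,0.55],0],[[0,0,0.55],0],[[0,0,0.55],0],[[0,0,0.55],0]]'
```

```text
t: 8.25
tcp_pos: [0.5238, -0.0483, 0.1032]
tool_rot: [0.089, 0.996, -0.0, 0.0]
force: [-1.0, -1.0, 0.7]
finger_gap: 0.386
```

```bash
python3 -m crank '[[[0,0,0],0],[[0,0,0],0],[[0,0,0],0],[[0,0,0],0]]' 5.5; python3 -m crank '[[[0,0,-1.5],0],[[0,0,-4],0],[[0,0,-8],0],[[1.5,-3,-8],0],[[4,-7,-8],0],[[4,-7,-8],0],[[4,-7,-8],0]]'; python3 - <<'E'
from h import *
print(manip.sense()['tcp_pos']);save('wrist','w4',scale=1.5)
E
```

```text
t: 8.65
tcp_pos: [0.5237, -0.0482, 0.103]
tool_rot: [0.089, 0.996, 0.0, 0.0]
force: [-1.2, -0.6, 0.5]
finger_gap: 0.641
t: 9.35
tcp_pos: [0.4714, -0.1106, 0.1831]
tool_rot: [0.09, 0.996, 0.0, 0.0]
force: [-0.2, 0.1, 0.1]
finger_gap: 0.641
[ 0.47142045 -0.11058099  0.18314009]
```

View pics/w4.png

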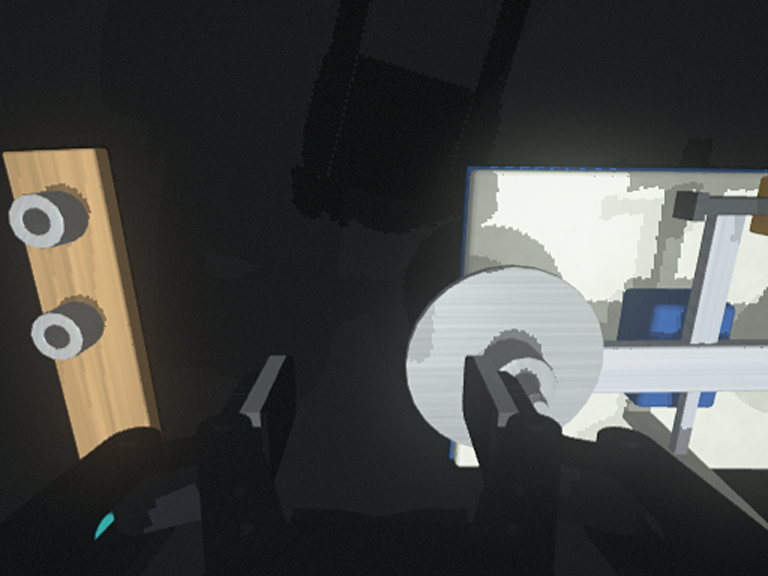

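Ring 1 is on the spindle: its top face is at about (525,380) around the spindle. Next is the middle ring.

```bash
python3 -m crank '[[[-1,-5,0],0],[[-2,-10,0],0],[[-3.2,-15,2],0],[[-4.2,-19,5],0],[[-4.2,-21,8],0],[[-4.2,-21,11],0],[[-4.2,-21,13.5],0],[[-4.2,-21,15],0],[[-4.2,-21,15.5],0],[[-4.2,-21,15.5],0]]' 6.5; python3 -m crank '[[[0,0,0],0],[[0,0,0],0],[[0,0,0],0],[[0,0,0],0],[[0,0,0],0],[[0,0,0],0],[[0,0,0],0]]' 2.8 30
```

```text
t: 10.4
tcp_pos: [0.4765, -0.3234, 0.0276]
tool_rot: [0.088, 0.996, 0.0, -0.0]
force: [-0.8, 0.6, 1.2]
finger_gap: 0.762
t: 11.1
tcp_pos: [0.4768, -0.3247, 0.0297]
tool_rot: [0.089, 0.996, -0.001, 0.001]
force: [0.4, 0.8, 5.4]
finger_gap: 0.385
```

```bash
python3 -m crank '[[[0,0,-4],0],[[0,2,-8],0],[[0,6,-11],0],[[0,10,-14],0],[[0.3,15,-14],0],[[0.3,19,-14],0],[[0.3,23,-14],0],[[0.3,26,-14],0],[[0.3,28.2,-14],0],[[0.3,28.2,-14],0]]';python3 -m crank '[[[0,0,0],0],[[0,0,0],0],[[0,0,0],0]]'; python3 - <<'E'
from h import *
s,R=tool();print(s['tcp_pos'],s['force'])
im=manip.snapshot('wrist');cv2.imwrite('pics/raw_w5.png',im[:,:,::-1])
for n in('raw_w3','raw_w5'):
    g=cv2.cvtColor(cv2.imread(f'pics/{n}.png'),6)[200:320,200:310]; g=cv2.resize(g,None,fx=3,fy=3,interpolation=2)
    c=cv2.HoughCircles(g,cv2.HOUGH_GRADIENT,1,20,param1=60,param2=20,minRadius=85,maxRadius=120)
    c2=cv2.HoughCircles(g,cv2.HOUGH_GRADIENT,1,20,param1=60,param2=15,minRadius=40,maxRadius=65)
    for k in(c,c2): print(n,None if k is None else (k[0][:2]/3+[200,200,0]).round(1).tolist())
E
```

```text
t: 12.1
tcp_pos: [0.5225, -0.0432, 0.1682]
tool_rot: [0.087, 0.996, 0.0, -0.0]
force: [0.8, -0.8, -0.9]
finger_gap: 0.386
t: 12.4
tcp_pos: [0.5229, -0.0472, 0.168]
tool_rot: [0.09, 0.996, -0.0, 0.0]
force: [-0.8, -0.8, -1.4]
finger_gap: 0.38
[ 0.52292659 -0.04717385  0.16800135] [-0.7986972  -0.76179169 -1.37466278]
raw_w3 [[252.8, 259.2, 35.4], [258.5, 262.8, 29.1]]
raw_w3 [[250.8, 263.2, 15.7], [239.2, 240.5, 18.5]]
raw_w5 [[253.2, 253.5, 36.8], [247.5, 257.8, 29.9]]
raw_w5 [[252.5, 256.8, 18.9]]
```

```bash
python3 - <<'E'
import cv2
a,b=[cv2.resize(cv2.imread(f'pics/raw_{n}.png')[160:310,195:315],None,fx=3.3,fy=3.9,interpolation=2) for n in('w3','w5')]
cv2.imwrite('pics/c5.png',cv2.hconcat([a,b]))
E
```

```text
(no output)
```

View pics/c5.png

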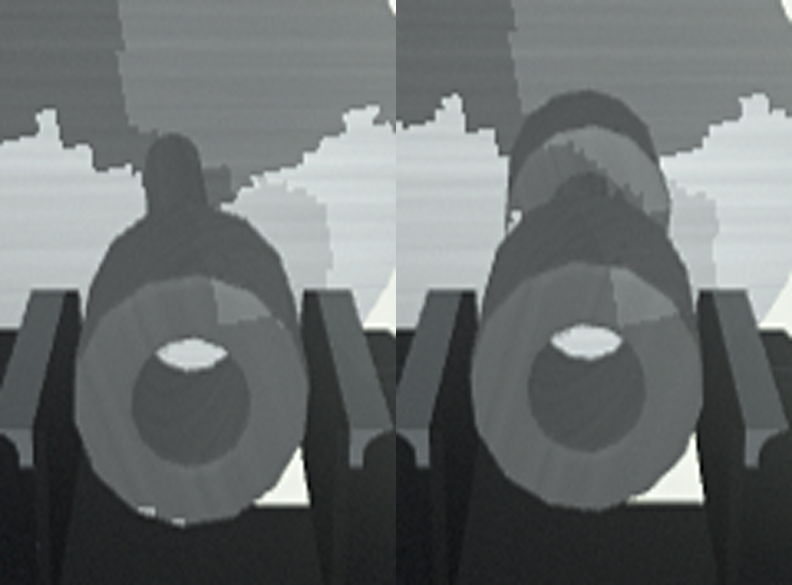

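Ring 1 is seated flat on the pan around the spindle. Ring 2 is held upright and sits about 1 mm closer to the camera in the grip, which I correct for.

```bash
python3 -m crank '[[[-0.2,0.08,0.5],0],[[-0.2,0.08,1.0],0],[[-0.2,0.08,1.5],0],[[-0.2,0.08,2.0],0],[[-0.2,0.08,2.3],0],[[-0.2,0.08,2.3],0],[[-0.2,0.08,2.3],0]]'
```

```text
t: 13.15
tcp_pos: [0.5248, -0.0456, 0.1448]
tool_rot: [0.089, 0.996, 0.0, -0.0]
force: [-0.8, -0.5, -1.6]
finger_gap: 0.388
```

```bash
python3 -m crank '[[[0,-0.04,0.4],0],[[0,-0.08,0.8],0],[[0,-0.08,1.1],0],[[0,-0.08,1.3],0],[[0,-0.08,1.45],0],[[0,-0.08,1.45],0],[[0,-0.08,1.45],0]]'
```

```text
t: 13.85
tcp_pos: [0.525, -0.0487, 0.1309]
tool_rot: [0.088, 0.996, -0.002, 0.0]
force: [-2.5, -7.9, 3.3]
finger_gap: 0.386
```

```bash
python3 -m crank '[[[0,-0.1,-0.15],0],[[0,-0.2,-0.3],0],[[0,-0.2,-0.3],0],[[0,-0.2,-0.3],0]]'
```

```text
t: 14.25
tcp_pos: [0.5246, -0.0479, 0.1333]
tool_rot: [0.089, 0.996, 0.0, -0.0]
force: [-0.3, -0.4, -1.7]
finger_gap: 0.384
```

```bash
python3 -m crank '[[[0,0,0.1],0],[[0,-0.03,0.2],0],[[0,-0.05,0.3],0],[[0,-0.05,0.3],0]]';  python3 -m crank '[[[0,0,0],0],[[0,0,0],0],[[0,0,0],0],[[0,0,0],0]]' 5.5
```

```text
t: 14.65
tcp_pos: [0.5244, -0.0487, 0.1303]
tool_rot: [0.089, 0.996, 0.0, -0.0]
force: [0.0, 0.4, -0.6]
finger_gap: 0.383
t: 15.05
tcp_pos: [0.5246, -0.0489, 0.1306]
tool_rot: [0.089, 0.996, -0.0, 0.0]
force: [0.2, -0.0, 0.1]
finger_gap: 0.638
```

```bash
python3 -m crank '[[[0,0,-2],0],[[0,0,-5],0],[[0,0,-8],0],[[-1,-0.5,-9.5],0],[[-3,-2,-9.5],0],[[-5.5,-2.7,-9.5],0],[[-5.5,-2.7,-9.5],0],[[-5.5,-2.7,-9.5],0],[[-5.5,-2.7,-9.5],0]]';python3 - <<'E'
from h import *
P=manip.camera_params('wrist');np.save('P6.npy',P,allow_pickle=True);print(manip.sense()['tcp_pos']);save('wrist','w6',scale=1.5)
print('rider',onz('top',212.4,193.4,.115))
ax=np.array([.984,-.177,0]);ay=np.array([.177,.984,0]);C=np.array([.552,.063,0])
for n,b in [('needle',(.07,0,.195)),('bar0',(-.095,.01,.08)),('bar12',(-.095,.13,.08))]:
    w=C+ax*b[0]+ay*b[1]+[0,0,b[2]];print(n,w,proj('wrist',w,P)*1.5,proj('top',w))
E
```

```text
t: 15.95
tcp_pos: [0.5727, -0.0845, 0.225]
tool_rot: [0.089, 0.996, 0.0, -0.001]
force: [-0.5, -0.4, -0.3]
finger_gap: 0.646
[ 0.57265621 -0.08453953  0.22504633]
rider [0.46175021 0.10293384 0.115     ]
needle [0.62088 0.05061 0.195  ] [721.67298951 394.24416284] [229.29560783 137.17099319]
bar0 [0.46029  0.089655 0.08    ] [653.41817186  20.88220085] [217.4420506  195.70086721]
bar12 [0.48153  0.207735 0.08    ] [871.88143292  20.95546303] [180.72133326 188.54672494]
```

View pics/w6.png

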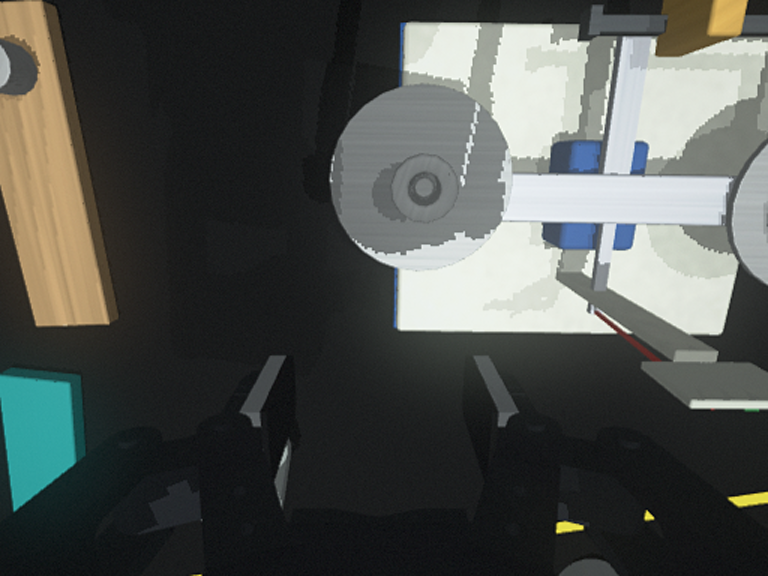

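The picture shows both rings stacked on the spindle at about (425,187), the rider at about (700,25) and the scale facing away at (705,380). I need to look at the needle from above on the far side. The rider's base/top and the beam geometry will follow.

```bash
python3 -m crank '[[[-4,0,-1],0],[[-8,1,-2],0],[[-12,4,-2],0],[[-14.3,8,-2],0],[[-14.3,12,-1],0],[[-14.3,15,0],0],[[-14.3,15,0],0],[[-14.3,15,0],0],[[-14.3,15,0],0]]' 0;python3 - <<'E'
from h import *
P=manip.camera_params('wrist');np.save('P7.npy',P,allow_pickle=True);print(manip.sense()['tcp_pos']);im=save('wrist','w7')
ax=np.array([.984,-.177,0]);ay=np.array([.177,.984,0]);C=np.array([.552,.063,0])
w=C+ax*.07+[0,0,.195];u=proj('wrist',w,P);print(u)
hs=cv2.cvtColor(im,41)
for n,lo,hi in [('red',(0,120,60),(8,255,255)),('green',(45,80,40),(85,255,255))]:
    m=cv2.inRange(hs,lo,hi)
    for c in cv2.findContours(m,0,2)[0]:
        if cv2.contourArea(c)>5: print(n,cv2.boundingRect(c),cv2.contourArea(c))
x,y=[int(v) for v in u];x0=max(0,x-90);y0=max(0,y-70)
cv2.imwrite('pics/w7c.png',cv2.resize(im[y0:y0+140,x0:x0+180,::-1],None,fx=4.2,fy=4.2,interpolation=2));print(x0,y0)
E
```

```text
t: 16.9
tcp_pos: [0.7409, 0.0362, 0.2259]
tool_rot: [0.089, 0.996, -0.0, 0.0]
force: [1.1, 0.6, 0.1]
finger_gap: 0.002
[0.74093093 0.03624826 0.2258579 ]
[236.30157789  -3.14268538]
red (229, 6, 19, 46) 142.5
green (238, 0, 11, 11) 90.0
146 0
```

View pics/w7c.png

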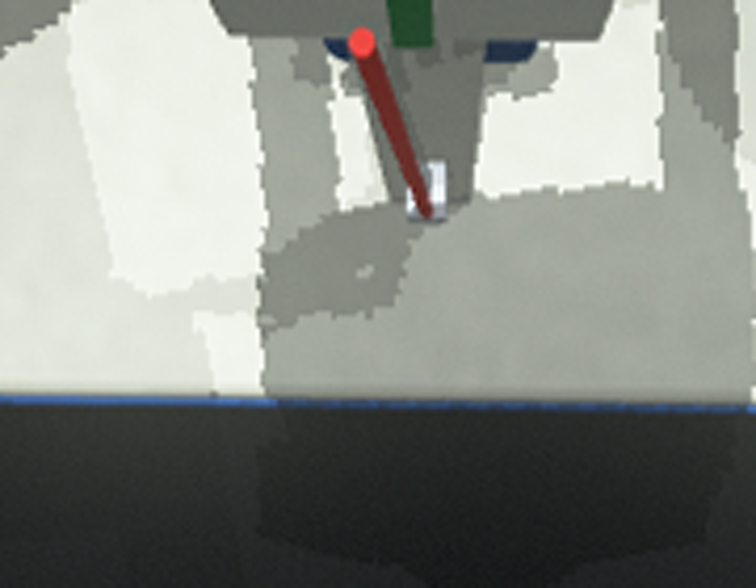

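The needle tip is at (361,42) and the green band centre at (410,~25). The needle is about 5.9 mm to the -y side, so the weight pan is down on its stop and the rider has to move outward. I move to its inner side.

```bash
python3 -m crank '[[[0,0,-2],0],[[3,0,-4],0],[[8,0,-4],0],[[13,-0.5,-4],0],[[18,-1,-4],0],[[23,-1.5,-3],0],[[27,-1.9,-1],0],[[28.6,-1.9,1],0],[[28.6,-1.9,3],0],[[28.6,-1.9,3],0]]' 0;python3 -m crank '[[[0,0,0],0],[[0,0,0],0]]'; python3 - <<'E'
from h import *
P=manip.camera_params('wrist');print(manip.sense()['tcp_pos']);im=save('wrist','w8',(170,60,470,340),2.6)
to((.4564,.068,.2));hs=cv2.cvtColor(cv2.imread('pics/raw_w8.png'),40)
m=cv2.inRange(hs,(12,110,60),(32,255,255))
for c in cv2.findContours(m,0,2)[0]:
    if cv2.contourArea(c)>20: print(cv2.boundingRect(c))
for b in [(.0153,.12),(.0313,.12),(.0153,.07),(.0313,.07)]:
    print(b,(proj('wrist',np.array([.552,.063,b[1]])+np.array([.984,-.177,0])*-.095+np.array([.177,.984,0])*b[0],P)-[170,60])*2.6)
E
```

```text
t: 17.95
tcp_pos: [0.4544, 0.0683, 0.1946]
tool_rot: [0.09, 0.996, -0.0, -0.002]
force: [-0.3, 0.2, 0.4]
finger_gap: -0.0
t: 18.15
tcp_pos: [0.458, 0.0685, 0.1966]
tool_rot: [0.09, 0.996, -0.0, 0.002]
force: [0.4, -0.6, -0.3]
finger_gap: 0.003
[0.4579708  0.06846085 0.19664546]
shift cm [ 0.13 -0.09 -0.34] spin None yaw_y 79.74
(285, 184, 23, 39)
(507, 158, 5, 14)
(0.0153, 0.12) [305.44418621 366.15746023]
(0.0313, 0.12) [361.92777535 366.07239366]
(0.0153, 0.07) [289.51291967 321.533633  ]
(0.0313, 0.07) [336.24139152 321.46512122]
```

View pics/w8.png

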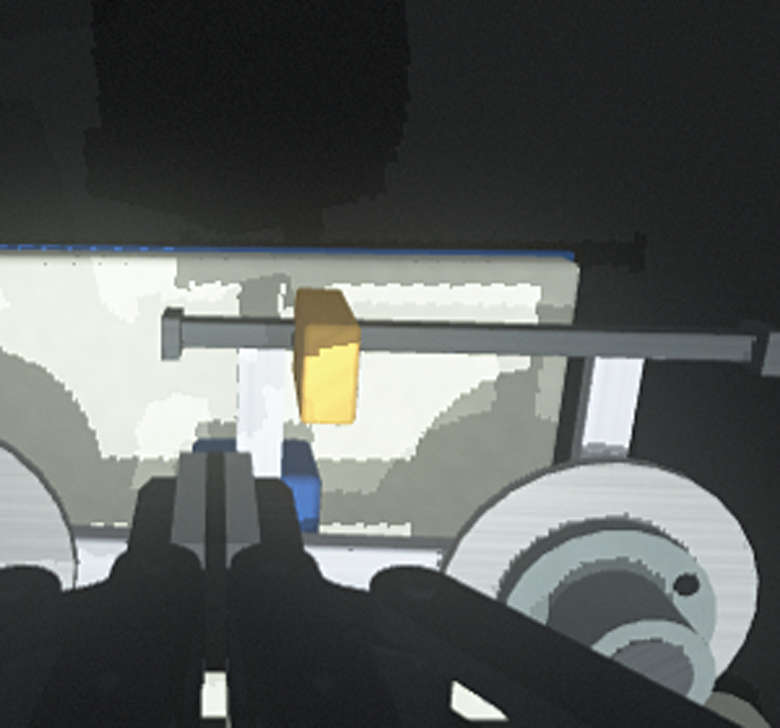

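The rider's top face is centred at (330,373), within 1-2 mm of the estimate (x and height agree). The closed fingers at (215,500) are on its inner side. I descend to pushing height.

```bash
python3 -m crank '[[[0.1,0,3],0],[[0.1,0,6],0],[[0.1,0,8],0],[[0.1,0,9.2],0],[[0.1,0,9.2],0],[[0.1,0,9.2],0]]';python3 -m crank '[[[0,0.4,0],0],[[0,0.8,0],0],[[0,1,0],0],[[0,1.1,0],0],[[0,1.2,0],0],[[0,1.3,0],0],[[0,1.3,0],0]]'
```

```text
t: 18.8
tcp_pos: [0.4563, 0.0692, 0.104]
tool_rot: [0.089, 0.996, -0.0, 0.001]
force: [0.3, -0.5, -0.3]
finger_gap: 0.0
t: 19.5
tcp_pos: [0.4579, 0.0821, 0.1035]
tool_rot: [0.089, 0.996, 0.0, 0.0]
force: [0.8, -1.3, 1.4]
finger_gap: 0.001
```

```bash
python3 -m crank '[[[0,0.1,0],0],[[0,0.2,0],0],[[0,0.3,0],0],[[0,0.4,0],0],[[0,0.5,0],0],[[0,0.6,0],0],[[0,0.7,0],0],[[0,0.8,0],0]]'; python3 -m crank '[[[0,0.1,0],0],[[0,0.2,0],0],[[0,0.3,0],0],[[0,0.4,0],0],[[0,0.5,0],0],[[0,0.6,0],0],[[0,0.7,0],0],[[0,0.8,0],0]]'
```

```text
t: 20.3
tcp_pos: [0.459, 0.0901, 0.1034]
tool_rot: [0.089, 0.996, -0.0, -0.0]
force: [1.1, -4.2, -3.1]
finger_gap: -0.002
t: 21.1
tcp_pos: [0.4604, 0.0979, 0.1035]
tool_rot: [0.089, 0.996, -0.0, -0.0]
force: [0.6, -3.5, -2.5]
finger_gap: -0.002
```

```bash
python3 -m crank '[[[0,0.1,0],0],[[0,0.22,0],0],[[0,0.34,0],0],[[0,0.46,0],0],[[0,0.58,0],0],[[0,0.7,0],0],[[0,0.82,0],0],[[0,0.94,0],0],[[0,1.06,0],0],[[0,1.18,0],0]]'; python3 -m crank '[[[0,0.12,0],0],[[0,0.24,0],0],[[0,0.36,0],0],[[0,0.48,0],0],[[0,0.6,0],0],[[0,0.7,0],0],[[0,0.75,0],0],[[0,0.78,0],0]]'
```

```text
t: 22.1
tcp_pos: [0.4626, 0.1096, 0.1035]
tool_rot: [0.089, 0.996, -0.0, -0.0]
force: [0.8, -4.2, -1.9]
finger_gap: -0.002
t: 22.9
tcp_pos: [0.464, 0.1172, 0.1035]
tool_rot: [0.089, 0.996, 0.0, 0.0]
force: [-0.5, -3.6, -2.5]
finger_gap: -0.0
```

```bash
cat > needle.py <<'E'
from h import *
import sys
s=manip.sense();im=save('wrist',sys.argv[1]);print(s['t'],s['tcp_pos'])
hs=cv2.cvtColor(im,41)
g=cv2.inRange(hs,(45,80,40),(85,255,255)); g[120:]=0
r=cv2.inRange(hs,(0,120,150),(8,255,255))|cv2.inRange(hs,(172,120,150),(180,255,255)); r[120:]=0
def big(m):
    c=max(cv2.findContours(m,0,2)[0],key=cv2.contourArea);return c.reshape(-1,2)
G=big(g);T=big(r);w=np.ptp(G[:,0])+1;gc=(G[:,0].min()+G[:,0].max())/2
tc=(T[:,0].min()+T[:,0].max())/2
print('green',cv2.boundingRect(G),'tip',cv2.boundingRect(T))
mm=(tc-gc)*5.4/w; print('offset mm',mm,'tilt (+weight down)',-mm/120,'rider move mm (+out)',-mm/120/.0017)
E
python3 -m crank '[[[0,-0.6,0],0],[[0,-1.5,-2],0],[[0,-2,-6],0],[[0,-2.5,-11],0],[[-4,-3,-15],0],[[-9,-3,-16],0],[[-14,-3,-16],0],[[-19,-3,-16],0],[[-24,-3,-16],0],[[-28,-3,-16],0]]'; python3 -m crank '[[[0,0,2],0],[[0,0,3.5],0],[[0,0,3.5],0],[[0,0,3.5],0],[[0,0,3.5],0]]'; python3 needle.py n1
```

```text
t: 23.9
tcp_pos: [0.7361, 0.0377, 0.2637]
tool_rot: [0.089, 0.996, 0.001, 0.0]
force: [0.9, -0.2, -0.4]
finger_gap: 0.0
t: 24.4
tcp_pos: [0.734, 0.0383, 0.2299]
tool_rot: [0.089, 0.996, 0.0, 0.001]
force: [0.6, 1.2, 0.1]
finger_gap: -0.002
24.4 [0.7340154  0.03830003 0.22987978]
green (236, 8, 12, 19) tip (238, 25, 6, 7)
offset mm -0.45 tilt (+weight down) 0.0037500000000000003 rider move mm (+out) 2.2058823529411766
```

```bash
python3 -m crank '[[[0,0,0],0],[[0,0,0],0],[[0,0,0],0],[[0,0,0],0],[[0,0,0],0],[[0,0,0],0],[[0,0,0],0],[[0,0,0],0],[[0,0,0],0],[[0,0,0],0]]'; python3 needle.py n2; python3 -m crank '[[[-1,0,-3],0],[[-2,0,-6],0],[[-2,0,-8],0],[[-2,0,-8],0],[[-2,0,-8],0]]';python3 - <<'E'
from h import *
a=cv2.resize(cv2.imread('pics/raw_n2.png')[0:80,190:300],(550,400),interpolation=2)[:,:400]
s=manip.snapshot('side')[:,:,::-1];s=cv2.resize(s[110:330,205:350],None,fx=2.6,fy=2.6,interpolation=2)[:400]
print(manip.sense()['tcp_pos']);cv2.imwrite('pics/fin.png',cv2.hconcat([a,s]))
E
```

```text
t: 25.45
tcp_pos: [0.7342, 0.0379, 0.2285]
tool_rot: [0.089, 0.996, 0.0, -0.0]
force: [-0.6, 0.1, -0.0]
finger_gap: 0.0
25.45 [0.73424699 0.03790452 0.22847505]
green (236, 6, 12, 20) tip (239, 24, 6, 7)
offset mm 0.0 tilt (+weight down) -0.0 rider move mm (+out) -0.0
t: 26.0
tcp_pos: [0.7536, 0.0344, 0.3082]
tool_rot: [0.089, 0.996, 0.0, -0.0]
force: [-0.4, 0.3, -0.3]
finger_gap: -0.001
[0.75296502 0.03451021 0.30686207]
```

View pics/fin.png

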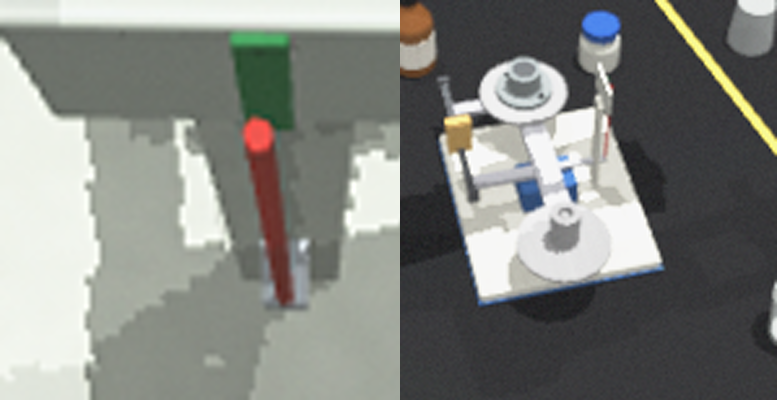

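```bash
python3 - <<'E'
from h import *
P=dict(manip.camera_params('wrist'));T=np.array(P['pose']);T[:3,3]+=np.array([.73425,.0379,.22848])-manip.sense()['tcp_pos'];P['pose']=T
f=lambda u,v:(u/5+190,v/5)
ax=np.array([.984,-.177,0]);ay=np.array([.177,.984,0]);C=np.array([.552,.063,0])
def b(u,v,z): q=onz('wrist',*f(u,v),z,P)-C; return np.round([q@ax*1e3,q@ay*1e3],2)
print('tip',b(258,135,.195),'base',b(285,302,.075),'green top',b(232,40,.208),b(290,40,.208))
for z in(.195,.19,.185,.18):print('green bottom',z,b(242,125,z),b(295,125,z))
E
```

```text
tip [75.65  2.73] base [76.65  3.57] green top [70.47  0.79] [70.47  6.17]
green bottom 0.195 [74.74  1.11] [74.74  6.49]
green bottom 0.19 [73.65  0.91] [73.65  6.45]
green bottom 0.185 [72.56  0.71] [72.56  6.4 ]
green bottom 0.18 [71.48  0.52] [71.48  6.36]
```

Correcting for parallax, the tip is 0.8 mm off the band centre (tilt about +0.0066 rad). That's inside the band but with a thin margin. There's plenty of time, so I nudge the rider about 3 mm further out.

```bash
python3 -m crank '[[[3,0,0],0],[[8,0,0],0],[[13,0.5,0],0],[[18,1,1],0],[[23,1.5,3],0],[[27,1.5,6],0],[[29.9,1.5,10],0],[[29.9,1.5,14],0],[[29.9,1.5,18],0],[[29.9,1.5,18],0]]'; python3 -m crank '[[[0,0,1.3],0],[[0,0,2.3],0],[[0,0,2.3],0],[[0,0,2.3],0]]';python3 -c "
from h import *
to((.464,.1172,.1035))"
```

```text
t: 27.05
tcp_pos: [0.4566, 0.1023, 0.1235]
tool_rot: [0.089, 0.996, -0.001, -0.007]
force: [-1.2, -0.1, 0.5]
finger_gap: 0.002
t: 27.45
tcp_pos: [0.4627, 0.1022, 0.1062]
tool_rot: [0.089, 0.996, 0.0, 0.0]
force: [-0.8, -0.6, 0.7]
finger_gap: 0.002
shift cm [0.14 1.5  0.27] spin None yaw_y 79.77
```

```bash
python3 -m crank '[[[0.14,0.4,0.27],0],[[0.14,0.8,0.27],0],[[0.14,1.1,0.27],0],[[0.14,1.3,0.27],0],[[0.14,1.4,0.27],0],[[0.14,1.5,0.27],0],[[0.14,1.6,0.27],0],[[0.14,1.7,0.27],0],[[0.14,1.8,0.27],0],[[0.14,1.83,0.27],0]]'; python3 -m crank '[[[0,-0.6,0],0],[[0,-1.5,-2],0],[[0,-2,-6],0],[[0,-2.5,-11],0],[[-4,-3,-15],0],[[-9,-3,-16],0],[[-14,-3.3,-16],0],[[-19,-3.3,-16],0],[[-24,-3.3,-16],0],[[-28,-3.3,-16],0]]'; python3 -m crank '[[[0,0,2],0],[[0,0,3.5],0],[[0,0,3.5],0],[[0,0,3.5],0],[[0,0,3.5],0],[[0,0,3.5],0],[[0,0,3.5],0],[[0,0,3.5],0],[[0,0,3.5],0],[[0,0,3.5],0]]'; cat >> needle.py <<'E'
P=manip.camera_params('wrist');ax=np.array([.984,-.177,0]);ay=np.array([.177,.984,0]);C=np.array([.552,.063,0])
b=lambda u,v,z:round(float((onz('wrist',u,v,z,P)-C)@ay*1e3),2)
gt=G[G[:,1]<=G[:,1].min()+1]
print('tip y',b(tc,T[:,1].mean(),.195),'green top',b(gt[:,0].min(),gt[:,1].min(),.208),b(gt[:,0].max()+1,gt[:,1].min(),.208))
E
python3 needle.py n3
```

```text
t: 28.45
tcp_pos: [0.464, 0.1204, 0.1027]
tool_rot: [0.089, 0.996, -0.0, -0.0]
force: [-0.2, -3.2, -3.0]
finger_gap: 0.0
t: 29.45
tcp_pos: [0.7359, 0.038, 0.2631]
tool_rot: [0.089, 0.996, 0.001, 0.001]
force: [0.4, -0.1, 1.2]
finger_gap: -0.001
t: 30.45
tcp_pos: [0.7339, 0.0383, 0.2279]
tool_rot: [0.089, 0.996, -0.0, 0.0]
force: [-0.2, -1.0, 0.5]
finger_gap: -0.003
30.45 [0.73388174 0.03827471 0.22788922]
green (235, 7, 13, 20) tip (239, 24, 6, 7)
offset mm 0.2076923076923077 tilt (+weight down) -0.0017307692307692308 rider move mm (+out) -1.0180995475113124
tip y 3.03 green top 0.51 6.04
```

The tip is now within 0.25 mm of the band centre (about 0.002 rad). I move clear and hand in.

```bash
python3 -m crank '[[[-1,0,-3],0],[[-2,0,-6],0],[[-2,0,-8],0],[[-2,0,-8],0],[[-2,0,-8],0],[[-2,0,-8],0],[[-2,0,-8],0]]'; python3 -c "
from station import manip
print(manip.sign_off())"
```

```text
t: 31.2
tcp_pos: [0.7526, 0.0349, 0.3055]
tool_rot: [0.089, 0.996, 0.0, -0.002]
force: [-0.2, -0.0, 0.4]
finger_gap: 0.001
the job is handed in; nothing more can be done
None
```

The balance now rests level with its needle in the green band, and I handed the job in at about 31 s with the arm clear of everything. Two of the three ring weights are on the spindle, and the third was left on its board.

- **Rings:** I took the far and middle rings from the larger wooden board and threaded both over the spindle. The picture taken after the first rider push shows them stacked on the pan. Lateral force peaked at about 8 N while I was seating the second ring. I backed off, realigned and lowered it again with almost no force.
- **Rider:** I pushed it outward in two stages with about 4 N of force. After the first stage a simple pixel check read the needle as centred, but a check corrected for viewing angle put it 0.8 mm off (about 0.0066 rad). I pushed the rider a further 3 mm or so.
- **Final needle check:** The corrected check puts the tip about 0.25 mm from the band centre (about 0.002 rad). The simple pixel check read 0.2 mm the other way; both are well inside the 0.01 rad limit.
- **Not checked:** I did not take a last overall picture after the final nudge. The housing, beaker, bottle and jar were never approached closely.
- **Pictures:** I viewed 12, two over the budget.

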